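# Four clicks warmer on the heated-spatula control

### The job

The heated spatula has to run hotter: push the tab of the black dial on the white control box round clockwise (seen from above) with a fingertip, so that the dial clicks on exactly four stops from where it stands now. Then press the green set key fully down and let it come out again. Only push: do not pinch the dial's tab, and leave the tube, the red weight and the eraser beside the box where they are.

Things in the scene. Friction and masses are not known exactly. Their poses are not given: they have to be found in the camera images.
- heat_control: White control box, 250 (x) x 156 (y) x 46 mm high, fixed to the table. Origin at the centre of its underside; z up; the dial lies towards its -x end, the green key towards its +x end. Coloured marks round the dial, 30 degrees apart, show the ten stops (blue low, orange, red high). A grey drawer cabinet 200 mm tall stands to its right (-y): swing over it.
- dial_axis (a point): Point on the dial's turning axis at the top face of the dial disc, 55 mm above the table. The axis is vertical. It lies 47 mm from the box's centre along the box's -x. The disc is black, 108 mm in diameter, and stands 9 mm above the box.
- dial_pointer (a point): Point on the top edge of the dial's tab, 50 mm from the axis, 21 mm above the disc; turns with the dial. The tab is one upright radial fin, 15 mm thick in all, from a central hub (20 mm diameter, as tall) out to 52 mm from the axis: a white web 5 mm thick, 21 mm high above the disc, with a black cheek on each side. The rest of the disc is flat and free.
- dial (a joint): Dial angle in rad, growing clockwise seen from above. Ten stops 0.5236 (30 degrees) apart: 0 to 4.712, end stops just beyond. Tab points to the box's own (-x, +y) diagonal at 0. Starts at rest in one of the four lowest stops. Pushing it over to the next takes 2 to 4 N at 40 mm from the axis; past half-way it snaps into the next by itself, short of half-way it falls back. Stays in a stop when released.
- tab_push_cheek: Black cheek of the tab on its counter-clockwise side (seen from above), 18 mm high, from 10 to 48 mm from the axis: a clockwise push bears on it. Its outer face lies 7.5 mm from the tab's middle plane. Origin 29 mm from the dial's axis at the disc's top face, 5 mm off the middle plane.
- tab_back_cheek: The like black cheek on the tab's clockwise side. Pressing on both cheeks at once counts as pinching.
- set_key (a joint): Travel of the green set key in m: 0 out, 0.006 fully down. Springs back; fully down takes 5 N.
- set_key_top (a point): Centre of the top of the green round set key (28 mm in diameter), 60 mm above the table when out and 9 mm above its black bezel ring; pressed straight down.
- tube: Loose sample tube with a green cap, standing, 30 mm in diameter, 62 mm tall, beside the box; origin at the centre of its underside. Bystander.
- red_weight: Loose red felt-covered weight, 34 x 56 x 23 mm high, beside the box; origin at the centre of its underside. Bystander.
- rubber: Loose blue and white eraser, 21 x 42 x 13 mm high, beside the box; origin at the centre of its underside. Bystander.

How it is judged:
By the outcome, as a careful person would: the job done as asked, in the order asked, and still so for the second after the job is handed in, with the robot touching nothing.
It also fails if it takes over 61 s, if anything falls off the work surface, if the arm or the gripper's body presses on something with over 40 N, if the wrist force passes 120 N, or if a joint passes its speed limit or range.

### The arm

A 7-joint arm with a two-finger parallel gripper is mounted at the origin on a cart in front of the work surface, level with it; the furniture and walls round the work are solid. World frame = base frame: x ahead of the robot, y to its left, z up, the work surface at z = 0. Lengths are in m, angles in rad, forces in N, time in s.
With the tool pointing down it reaches from about 0.35 to 0.9 m from the base axis. Payload 19.9 kg.
Tool frame: the origin (TCP) lies between the finger pads; the fingertips stand 19 mm ahead of it and the grasp point (between the pads) is the TCP; z points along the fingers, y is the line along which they close (so a half turn about z gives the same grasp; the last joint's range is limited). The gripper opens to 94 mm and grips with 3 to 60 N. Pads are 16 mm wide; open, the fingers measure 119 mm over their backs; the gripper's body (75 mm by 177 mm) begins 78 mm behind the grasp point.
Start: joints at [1.149, 0.417, -0.01, 1.614, 0.005, 1.111, -0.053], TCP at [0.232, -0.58, 0.185] pointing down, gripper open.
Joint ranges: [-2.81, 2.81], [-0.39, 2.02], [-1.27, 1.25], [0.06, 2.57], [-1.19, 4.33], [0.19, 2], [-2.82, 2.82]. Speed limits (rad/s): [1.89, 1.89, 2.39, 2.39, 3.01, 3.01, 3.01].

### API

Orientations are given as a 3x3 rotation matrix whose columns are the frame's x, y, z axes.
In Python, from rig import robot gives the robot as it stands. Calls block until the motion is done:
- robot.move_ptp(position, orientation): joint-space move of the TCP to a pose.
- robot.move_linear(position, velocity=0.15, frame=None, threshold=None): straight line of the TCP; frame=None keeps the orientation; velocity is the mean speed in m/s. With threshold (N) it stops when the force on the tool has changed by that much, and returns True; else False.
- robot.goto_joints(angles): joint-space move.
- robot.gripper_to(opening): finger opening in m; the grip force is fixed at half the most; returns when the fingers have stopped.
- robot.pause(seconds).
- robot.ik(position, orientation): joint angles nearest the present ones, or None.
- robot.get_state(): the state.
- robot.grab_frame(name): name is "scene" or "side" or "wrist"; returns the picture (480x640x3 uint8, red, green, blue); there is no depth.
- robot.camera_info(name): a dict with "fx", "fy", "cx", "cy" (pixels), "rvec" (rotation vector, rad) and "tvec" (3), from world to camera coordinates, as OpenCV has them. Camera axes: x right, y down, z forward; pixel columns grow to the right and rows downward; lengths in m; the calibration is good to about 2 mm. A picture is of the moment at which its call begins: read the wrist's pose just before it. camera_info takes no time and is no camera call; for the wrist camera it gives the pose at the moment of the call.
A pose or a line that the arm cannot do raises robot.PlanningError and nothing moves.
- robot.sign_off(): hands the job in; it is judged then, once.
The state is a dict: "time": time; "qpos": joint angles; "joint_vel": joint speeds; "effort": joint torques, N m; "ee_pos": TCP position; "tool_rot": TCP orientation; "force": force on the tool from outside, world axes, zero at the start; "moment": the same for the moment, N m; "opening": finger opening in m; "grasp_force": force on a finger pad.
Only numpy, scipy, OpenCV 4.12 (cv2) and the standard library are available. Lean on these libraries where they do the work, as an engineer would, in place of code of your own. Each camera call takes 0.05 s, during which the arm holds its last target. There are 200 camera calls.

## Working session

There is one attempt and no reset: what is moved stays moved. The work goes in short steps, each a Python script; the robot and the scene stay as the last script left them, time stands still between calls to the robot, and variables do not carry over. Pictures are saved under pics/ and viewed, at most 10 in all, crops included, and the job is handed in when it is done.

```bash
mkdir -p pics; ls; python3 - <<'E'
from rig import robot
import cv2
for n in("scene","side"):
    im=robot.grab_frame(n); cv2.imwrite(f"pics/{n}0.png",im[:,:,::-1]); print(robot.camera_info(n))
print(robot.get_state())
E
```

```text
pics
{'fx': 587.1090925857825, 'fy': 587.1090925857825, 'cx': 316.3270265479395, 'cy': 241.54016395733083, 'rvec': array([ 2.19632183, -0.6552172 ,  0.29684327]), 'tvec': array([-0.1735262 ,  0.45397473,  0.45139706])}
{'fx': 607.6691760624052, 'fy': 607.6691760624052, 'cx': 318.43999640802343, 'cy': 243.8506312395307, 'rvec': array([ 0.60126022, -2.65416024,  1.14550248]), 'tvec': array([ 0.63134754, -0.0529266 ,  1.06526773])}
{'time': 0.1, 'qpos': array([ 1.1485353 ,  0.41790229, -0.0103185 ,  1.61406933,  0.00472373,
        1.11070379, -0.05298176]), 'joint_vel': array([ 8.85153428e-05, -3.12962394e-04,  1.48416412e-04, -1.45086682e-03,
       -4.12250260e-04,  6.93863756e-04, -4.10149859e-04]), 'effort': array([ 4.51909682e-04, -8.52582908e+01,  6.39711823e-01, -4.26686347e+01,
       -4.88651369e-02,  1.65069412e-02,  3.53582857e-05]), 'ee_pos': array([ 0.23213122, -0.57992658,  0.18441404]), 'tool_rot': array([[ 9.28363198e-01,  3.71673969e-01, -4.83669839e-04],
       [ 3.71674271e-01, -9.28362724e-01,  9.42683776e-04],
       [-9.86500287e-05, -1.05492056e-03, -9.99999439e-01]]), 'force': array([ 0.1860021 ,  0.38469515, -0.44061114]), 'moment': array([0.03938072, 0.01324445, 0.0409486 ]), 'grasp_force': 0.0, 'opening': 0.0940523317409213}
```

View pics/scene0.png

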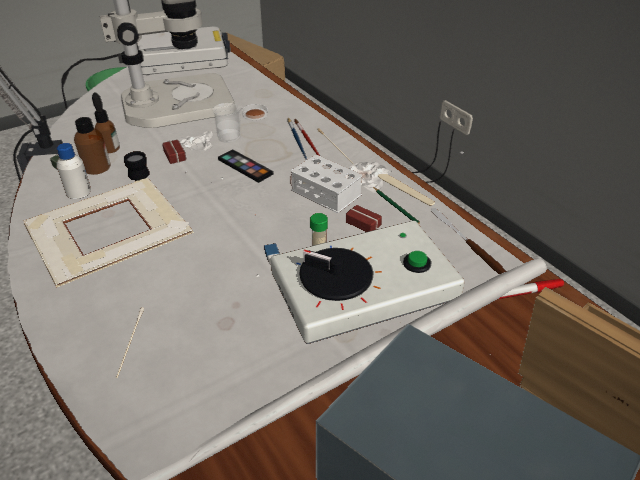

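View pics/side0.png

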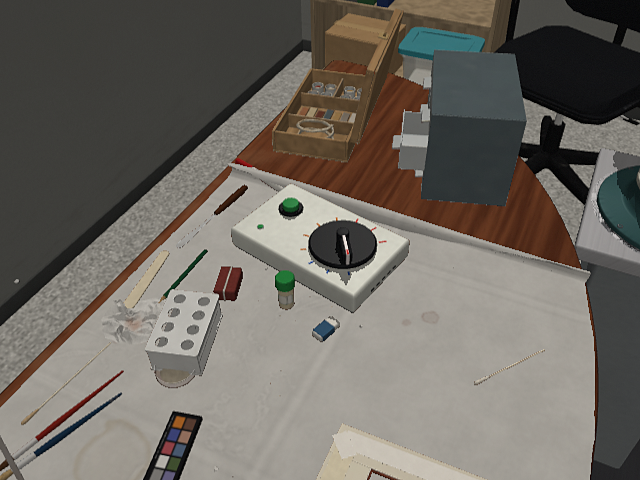

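Scene: the box is around (365,275), the disc centre around (337,272), the key around (418,258). Side: the disc is around (342,244), the key around (290,206). I'll enlarge both.

```bash
python3 - <<'E'
import cv2,numpy as np
a=cv2.imread("pics/scene0.png")[210:350,260:470]; b=cv2.imread("pics/side0.png")[175:315,225:415]
cv2.imwrite("pics/c1.png",cv2.resize(a,(787,525),interpolation=cv2.INTER_CUBIC)) # x3.75
cv2.imwrite("pics/c2.png",cv2.resize(b,(760,560),interpolation=cv2.INTER_CUBIC)) # x4
E
```

```text
(no output)
```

View pics/c1.png

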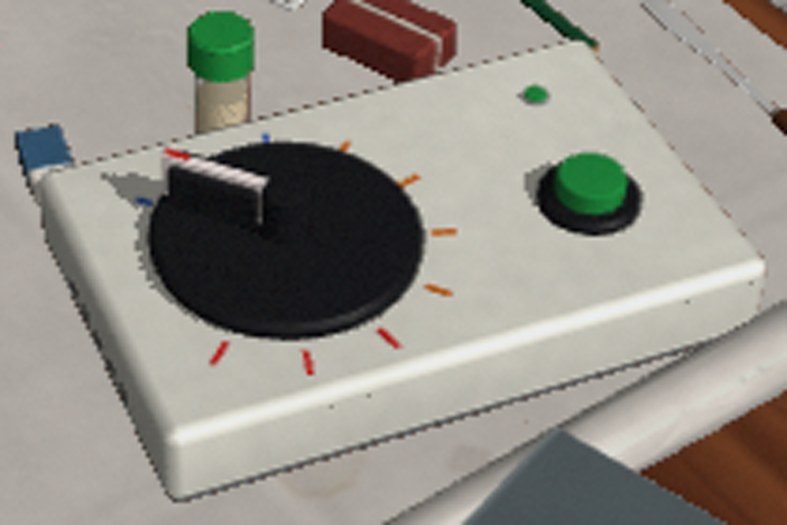

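View pics/c2.png

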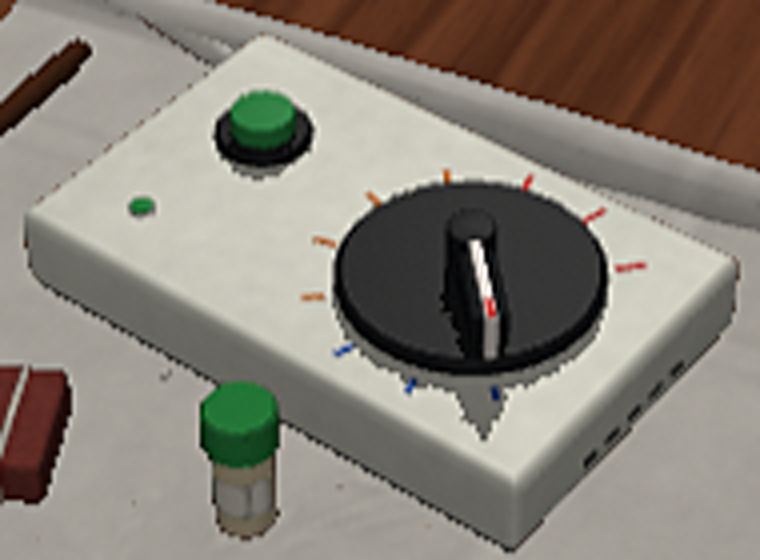

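The crops give clear disc, hub, tab, key and corner positions. Next I fit the pose of the box and the tab.

```bash
cat > fit.py <<'E'
import cv2,numpy as np
from scipy.optimize import least_squares
from rig import robot
ci={n:robot.camera_info(n) for n in("scene","side")}
def proj(n,P):
    c=ci[n];K=np.array([[c["fx"],0,c["cx"]],[0,c["fy"],c["cy"]],[0,0,1.]])
    return cv2.projectPoints(np.array(P,float).reshape(-1,3),c["rvec"],c["tvec"],K,None)[0][:,0]
def ray(n,px,z):
    c=ci[n];R=cv2.Rodrigues(c["rvec"])[0];o=-R.T@c["tvec"]
    d=R.T@np.array([(px[0]-c["cx"])/c["fx"],(px[1]-c["cy"])/c["fy"],1]);return (o+d*(z-o[2])/d[2])
S=lambda u,v:("scene",(260+u/3.7476,210+v/3.75))
D=lambda u,v:("side",(225+u/4,175+v/4))
E
python3 - <<'E'
from fit import *
pts={"disc":(.055,S(287,234),D(471,272)),"key":(.060,S(592,174),D(263,112)),"tip":(.076,S(167,159),D(487,319)),"hub":(.076,D(473,224)),
"mark0":(.046,S(145,202),D(495,393)),"mark1":(.046,S(266,139),D(411,385)),"mark2":(.046,S(345,147),D(344,349)),"mark3":(.046,S(409,181),D(312,297)),"mark4":(.046,S(443,232),D(323,242)),"mark5":(.046,S(438,291),D(375,199)),"mark6":(.046,S(389,339),D(447,177)),"m7":(.046,S(308,362),D(529,182)),"m8":(.046,S(219,353),D(595,215)),"m9":(.046,D(630,267)),
"C-+":(.046,S(47,172),D(513,475)),"C--":(.046,S(175,437),D(735,262)),"C+-":(.046,S(762,268),D(265,38)),"C++":(.046,S(582,43),D(32,212)),"tube":(.062,S(221,33),D(240,400))}
for k,(z,*o) in pts.items(): print(k,*[np.round(ray(*p,z)*1000,1)[:2] for p in o])
E
```

```text
disc [479.6 364.1] [478.8 372.2]
key [596.2 322. ] [594.2 325.1]
tip [451.9 406.1] [454.2 413.4]
hub [480.2 368. ]
mark0 [448.5 418.2] [447.5 419.8]
mark1 [510.2 423.3] [477.6 429.3]
mark2 [534.4 401.4] [508.7 422.9]
mark3 [543.7 370.4] [532.7 402.5]
mark4 [536.8 339.2] [543.1 372.4]
mark5 [515.2 314.3] [535.6 340.3]
mark6 [484.6 304.3] [514.8 315.5]
m7 [452.8 311.3] [483.2 304.2]
m8 [427.9 333.1] [451.2 311.6]
m9 [427.2 334.3]
C-+ [424.9 455.2] [425.1 454.6]
C-- [392.5 307.4] [391.  314.1]
C+- [626.6 255.9] [625.7 264.6]
C++ [659.9 400.6] [657.8 406.1]
tube [522.3 475.4] [523.8 476.7]
```

```bash
cat >> fit.py <<'E'
C=np.array([.4808,.3672]);PHI0=122.3;KEY=np.array([.5952,.3235])
def rot(xyaw):
    a=np.radians(xyaw);c,s=np.cos(a),np.sin(a);return np.array([[c,s,0],[s,-c,0],[0,0,-1.]])
def fpos(phi,z,r=.033,d=.0155):
    a=np.radians(phi);e=np.array([np.cos(a),np.sin(a)]);return np.r_[C+r*e+d*np.array([-e[1],e[0]]),z]
E
python3 - <<'E'
from fit import *
for p in [S(560,432),("side",(432,52)),("side",(518,55)),("side",(525,120)),("side",(424,112))]: print("cab",np.round(ray(*p,.2),3))
for p in [("side",(404,108)),("side",(425,200))]: print(np.round(ray(*p,.0),3))
for off in(90,-90,0,180):
  for t in(0,60,115):
    ph=PHI0-t; yaw=(ph+off+180)%360-180
    for z in (.077,.3):
      q=robot.ik(fpos(ph,z),rot(yaw)); print(off,t,z,None if q is None else np.round(q,2))
for y in(-90,-45,0,45,90):
  q=robot.ik(np.r_[KEY,.075],rot(y)); print("key",y,None if q is None else np.round(q,2))
E
```

```text
cab [0.407 0.137 0.2  ]
cab [ 0.478 -0.012  0.2  ]
cab [ 0.336 -0.063  0.2  ]
cab [0.279 0.148 0.2  ]
cab [0.425 0.19  0.2  ]
[ 0.558 -0.135  0.   ]
[0.414 0.151 0.   ]
90 0 0.077 [-0.    0.76 -1.09  1.76  0.75  1.1   0.79]
90 0 0.3 [ 0.01  0.47 -1.08  1.52  0.41  1.41  1.04]
90 60 0.077 [-0.15  0.7  -0.85  1.67  0.59  1.05 -0.11]
90 60 0.3 [-0.08  0.51 -0.98  1.43  0.42  1.43  0.02]
90 115 0.077 [-0.1   0.73 -0.87  1.64  0.62  1.07 -1.03]
90 115 0.3 [ 0.04  0.62 -1.17  1.39  0.56  1.49 -0.98]
-90 0 0.077 [-0.1   0.66 -0.91  1.76  0.61  1.02 -2.25]
-90 0 0.3 [-0.01  0.45 -1.05  1.52  0.39  1.4  -2.08]
-90 60 0.077 [-1.25  0.65  0.72  1.71 -0.5   0.97 -2.4 ]
-90 60 0.3 [-1.37  0.46  0.9   1.47 -0.36  1.38 -2.5 ]
-90 115 0.077 [ 0.01  0.84 -1.09  1.63  0.8   1.17  2.  ]
-90 115 0.3 [ 0.    0.58 -1.09  1.39  0.51  1.47  2.2 ]
0 0 0.077 [-0.18  0.61 -0.79  1.77  0.52  0.98 -0.61]
0 0 0.3 [-0.05  0.42 -0.97  1.52  0.35  1.38 -0.48]
0 60 0.077 [-0.25  0.64 -0.7   1.67  0.48  1.   -1.59]
0 60 0.3 [ 0.03  0.61 -1.22  1.43  0.57  1.49 -1.66]
0 115 0.077 [-0.08  0.74 -0.9   1.64  0.64  1.08 -2.61]
0 115 0.3 [ 0.    0.58 -1.09  1.39  0.51  1.47 -2.51]
180 0 0.077 [-0.    0.76 -1.09  1.76  0.75  1.1   2.36]
180 0 0.3 [ 0.01  0.47 -1.08  1.52  0.41  1.41  2.61]
180 60 0.077 [-0.02  0.82 -1.09  1.67  0.79  1.15  1.33]
180 60 0.3 [-0.03  0.55 -1.08  1.43  0.48  1.45  1.55]
180 115 0.077 [-0.05  0.77 -0.96  1.64  0.69  1.11  0.5 ]
180 115 0.3 [ 0.07  0.66 -1.25  1.39  0.62  1.52  0.55]
key -90 [ 0.12  0.9  -1.09  1.53  0.83  1.22  2.04]
key -45 [-1.11  0.81  0.9   1.58 -0.69  1.09 -2.4 ]
key 0 [-0.1   0.72 -0.67  1.54  0.49  1.05 -2.46]
key 45 [ 0.01  0.79 -0.86  1.54  0.64  1.12 -1.77]
key 90 [ 0.11  0.89 -1.07  1.53  0.81  1.21 -1.1 ]
```

```bash
python3 - <<'E'
from fit import *
s=robot.get_state(); 
robot.move_linear(s["ee_pos"]+[0,0,.2],velocity=.25)
q=np.array(robot.get_state()["qpos"]); q[0]=-.65; robot.goto_joints(q)
robot.gripper_to(0.0)
y=lambda ph:rot(ph+90)
robot.move_ptp(fpos(PHI0,.16,d=.0275),y(PHI0))
s=robot.get_state();print(s["time"],np.round(s["qpos"],2),s["opening"])
print("down hit",robot.move_linear(fpos(PHI0,.079,d=.0275),velocity=.06,threshold=3))
f0=robot.get_state()["force"]
print("contact",robot.move_linear(fpos(PHI0,.079,d=.012),velocity=.01,threshold=1.2))
s=robot.get_state();print(s["time"],s["ee_pos"],s["force"]-f0)
a=np.radians(PHI0);e=np.array([np.cos(a),np.sin(a)])
v=s["ee_pos"][:2]-C;print("r,d",v@e,v@[-e[1],e[0]])
for n in("scene","side"): cv2.imwrite(f"pics/{n}1.png",robot.grab_frame(n)[:,:,::-1])
a=cv2.imread("pics/scene1.png")[170:350,240:480]; b=cv2.imread("pics/side1.png")[145:325,225:415]
cv2.imwrite("pics/c3.png",cv2.resize(np.hstack([a,b]),None,fx=1.8,fy=1.8,interpolation=cv2.INTER_CUBIC))
E
```

```text
7.125 [-0.57  0.38 -0.25  1.74  0.11  1.03  1.28] 0.0003782953292756341
down hit False
contact False
10.325 [0.45298632 0.38866599 0.07902524] [0.24526195 0.60164627 0.00367768]
r,d 0.03300668637469992 0.012039442414825442
```

View pics/c3.png

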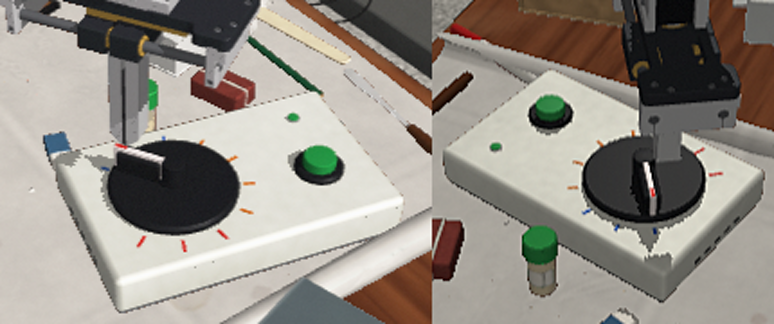

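The finger is down beside the counter-clockwise cheek, with a small gap still showing, so I keep feeling for contact.

```bash
python3 - <<'E'
from fit import *
f0=robot.get_state()["force"]
print("contact",robot.move_linear(fpos(PHI0,.077,d=.003),velocity=.01,threshold=1.5))
s=robot.get_state();print(s["time"],s["ee_pos"],s["force"]-f0)
a=np.radians(PHI0);e=np.array([np.cos(a),np.sin(a)])
v=s["ee_pos"][:2]-C;print("r,d",v@e,v@[-e[1],e[0]])
cv2.imwrite("pics/side2.png",robot.grab_frame("side")[:,:,::-1])
cv2.imwrite("pics/c4.png",cv2.resize(cv2.imread("pics/side2.png")[175:315,225:415],None,fx=3,fy=3))
E
```

```text
contact False
11.5 [0.46057463 0.39348994 0.07701712] [-0.8461491  -0.3281548  -0.89009844]
r,d 0.0330293543589415 0.0030476440865073676
```

View pics/c4.png

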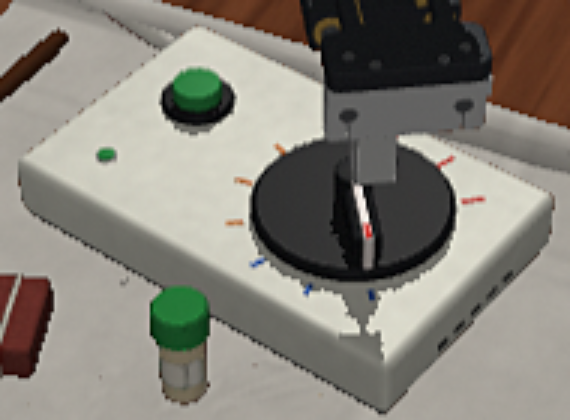

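```bash
python3 - <<'E'
from fit import *
s=robot.get_state();T=s["ee_pos"]+s["tool_rot"]@[0,0,.019]
f=lambda n,P:np.round((proj(n,P)[0]-[225,175])*3,1) 
print("tip",T,f("side",T)); R=s["tool_rot"]
for dx in(-.008,.008):
  for dy in(-.0125,.0125): print(dx,dy,f("side",T+R@[dx,dy,0]))
print("c",f("side",np.r_[C,.055]),"tab",[f("side",np.r_[C+.05*np.array([np.cos(np.radians(p)),np.sin(np.radians(p))]),.076]) for p in(122.3,117,112,107)])
cv2.imwrite("pics/wr.png",robot.grab_frame("wrist")[:,:,::-1])
E
```

```text
tip [0.46060299 0.3934905  0.05800465] [368.9 236.2]
-0.008 -0.0125 [349.7 220.6]
-0.008 0.0125 [356.8 254.9]
0.008 -0.0125 [380.9 217.9]
0.008 0.0125 [388.5 252.1]
c [353.6 196.9] tab [array([368.7, 234.3]), array([359.3, 234.8]), array([350.4, 234.8]), array([341.6, 234.2])]
```

View pics/wr.png

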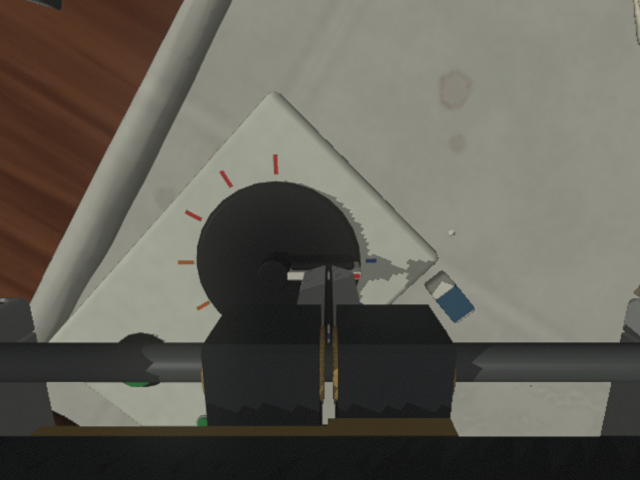

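```bash
python3 - <<'E'
from fit import *
for n in ci:
  R=cv2.Rodrigues(ci[n]["rvec"])[0];print(n,"cam",-R.T@ci[n]["tvec"])
T=np.array([0.45298632,0.38866599,0.079])
s=robot.get_state();Rt=s["tool_rot"]
for dz in(.019,0,-.02):
  for dx in(-.008,.008):
    for dy in(-.0125,.0125):
      P=T+Rt@[dx,dy,dz]
      print(dz,dx,dy,"scene c3",np.round((proj("scene",P)[0]-[240,170])*1.8),"side c3",np.round((proj("side",P)[0]-[225,145])*1.8+[432,0]))
ims=[cv2.imread(f"pics/{n}1.png") for n in("scene","side")]
a=ims[0][215:285,275:355];b=ims[1][195:265,315:395]
s2=robot.grab_frame("scene")[:,:,::-1];cv2.imwrite("pics/scene2.png",s2)
c=s2[215:285,275:355];d=cv2.imread("pics/side2.png")[195:265,315:395]
I=np.vstack([np.hstack([a,b]),np.hstack([c,d])]).astype(float)/255
cv2.imwrite("pics/c5.png",cv2.resize((I**.5*255).astype(np.uint8),None,fx=4.25,fy=4.25,interpolation=cv2.INTER_CUBIC))
E
```

```text
scene cam [ 0.12040412 -0.13879509  0.63734015]
side cam [0.20622417 1.00350044 0.69760643]
0.019 -0.008 -0.0125 scene c3 [148. 173.] side c3 [652. 184.]
0.019 -0.008 0.0125 scene c3 [119. 164.] side c3 [657. 204.]
0.019 0.008 -0.0125 scene c3 [139. 185.] side c3 [671. 182.]
0.019 0.008 0.0125 scene c3 [111. 177.] side c3 [676. 203.]
0 -0.008 -0.0125 scene c3 [148. 155.] side c3 [653. 167.]
0 -0.008 0.0125 scene c3 [119. 147.] side c3 [657. 188.]
0 0.008 -0.0125 scene c3 [139. 168.] side c3 [672. 166.]
0 0.008 0.0125 scene c3 [110. 159.] side c3 [677. 186.]
-0.02 -0.008 -0.0125 scene c3 [148. 136.] side c3 [653. 149.]
-0.02 -0.008 0.0125 scene c3 [119. 128.] side c3 [658. 170.]
-0.02 0.008 -0.0125 scene c3 [139. 149.] side c3 [673. 148.]
-0.02 0.008 0.0125 scene c3 [110. 140.] side c3 [678. 168.]
```

View pics/c5.png

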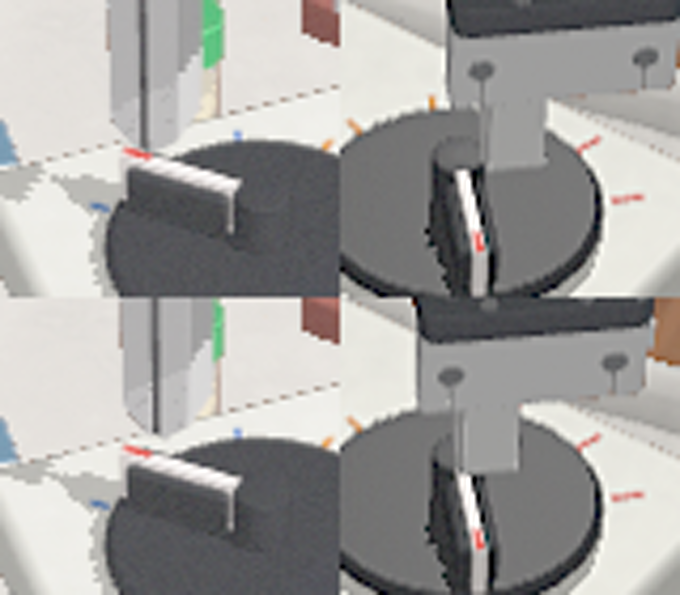

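```bash
python3 - <<'E'
from fit import *
s=robot.get_state();R=s["tool_rot"];T=s["ee_pos"];print(s["time"],T,R.round(3),s["opening"])
print("obs scene slit (312.6,246.5); side (343..357,236)")
for dz in(.019,0,-.01,-.02):
  print(dz,"scene slit",proj("scene",T+R@[.008,0,dz])[0].round(1),proj("scene",T+R@[-.008,0,dz])[0].round(1),"side",[proj("side",T+R@[x,.0125,dz])[0].round(1) for x in(-.008,.008)])
E
```

```text
11.65 [0.46060642 0.39351208 0.07703979] [[-0.845 -0.534  0.   ]
 [-0.534  0.845  0.   ]
 [-0.    -0.    -1.   ]] 0.0010680977818758992
obs scene slit (312.6,246.5); side (343..357,236)
0.019 scene slit [312.1 267.6] [316.7 260.9] side [array([343.9, 260. ]), array([354.5, 259. ])]
0 scene slit [312.  257.9] [316.6 251.2] side [array([344.1, 250.8]), array([354.9, 249.9])]
-0.01 scene slit [311.9 252.6] [316.6 245.9] side [array([344.2, 245.9]), array([355.1, 244.9])]
-0.02 scene slit [311.9 247.3] [316.6 240.6] side [array([344.4, 240.9]), array([355.3, 239.9])]
```

Both views agree that the real fingertip is about 22–27 mm behind the TCP, not 19 mm ahead. It has passed above the tab at z≈0.10. I'll back off and feel down onto the disc gently to calibrate.

```bash
python3 - <<'E'
from fit import *
robot.move_linear(fpos(PHI0,.079,d=.026),velocity=.06)
robot.move_linear(fpos(PHI0,.045,d=.026),velocity=.04,threshold=3)
f0=robot.get_state()["force"]
print("hit",robot.move_linear(fpos(PHI0,.027,d=.026),velocity=.01,threshold=2.5))
s=robot.get_state();print(s["time"],s["ee_pos"],s["force"]-f0)
for n in("scene","side"): cv2.imwrite(f"pics/{n}3.png",robot.grab_frame(n)[:,:,::-1])
a=cv2.imread("pics/scene3.png")[190:310,260:400]; b=cv2.imread("pics/side3.png")[175:295,275:415]
cv2.imwrite("pics/c6.png",cv2.resize(np.hstack([a,b]),None,fx=2.8,fy=2.8,interpolation=cv2.INTER_CUBIC))
E
```

```text
hit True
14.25 [0.44124096 0.38139594 0.03468642] [ 0.38360057 -0.80064625  5.69300165]
```

View pics/c6.png

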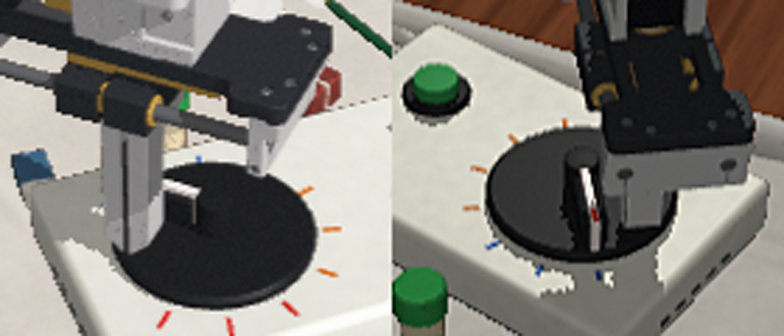

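```bash
python3 - <<'E'
from fit import *
s=robot.get_state();R=s["tool_rot"];T=s["ee_pos"]
for yy in(.07,.088,-.07,-.088):
  for z in(.055,.075,.095,.115):
    o=[]
    for x in(-.0375,.0375):
      P=T+R@[x,yy,0];P[2]=z
      o+=list(((proj("side",P)[0]-[275,175])*2.8+[392,0]).round())+list(((proj("scene",P)[0]-[260,190])*2.8).round())
    print(yy,z,"side/scene x-",o[:2],o[2:4],"x+",o[4:6],o[6:])
E
```

```text
0.07 0.055 side/scene x- [np.float64(588.0), np.float64(322.0)] [np.float64(46.0), np.float64(159.0)] x+ [np.float64(733.0), np.float64(309.0)] [np.float64(-22.0), np.float64(247.0)]
0.07 0.075 side/scene x- [np.float64(589.0), np.float64(295.0)] [np.float64(44.0), np.float64(131.0)] x+ [np.float64(736.0), np.float64(282.0)] [np.float64(-25.0), np.float64(218.0)]
0.07 0.095 side/scene x- [np.float64(590.0), np.float64(267.0)] [np.float64(43.0), np.float64(102.0)] x+ [np.float64(739.0), np.float64(254.0)] [np.float64(-28.0), np.float64(189.0)]
0.07 0.115 side/scene x- [np.float64(590.0), np.float64(238.0)] [np.float64(41.0), np.float64(72.0)] x+ [np.float64(742.0), np.float64(225.0)] [np.float64(-31.0), np.float64(158.0)]
0.088 0.055 side/scene x- [np.float64(593.0), np.float64(348.0)] [np.float64(17.0), np.float64(151.0)] x+ [np.float64(740.0), np.float64(334.0)] [np.float64(-52.0), np.float64(237.0)]
0.088 0.075 side/scene x- [np.float64(594.0), np.float64(321.0)] [np.float64(15.0), np.float64(122.0)] x+ [np.float64(743.0), np.float64(307.0)] [np.float64(-56.0), np.float64(208.0)]
0
[... 1138 characters left out ...]
4(549.0), np.float64(121.0)] [np.float64(321.0), np.float64(243.0)] x+ [np.float64(677.0), np.float64(111.0)] [np.float64(266.0), np.float64(341.0)]
-0.088 0.075 side/scene x- [np.float64(549.0), np.float64(95.0)] [np.float64(323.0), np.float64(214.0)] x+ [np.float64(679.0), np.float64(84.0)] [np.float64(268.0), np.float64(312.0)]
-0.088 0.095 side/scene x- [np.float64(549.0), np.float64(67.0)] [np.float64(325.0), np.float64(184.0)] x+ [np.float64(680.0), np.float64(57.0)] [np.float64(269.0), np.float64(282.0)]
-0.088 0.115 side/scene x- [np.float64(549.0), np.float64(39.0)] [np.float64(328.0), np.float64(153.0)] x+ [np.float64(682.0), np.float64(29.0)] [np.float64(271.0), np.float64(251.0)]
```

The finger reached the disc at TCP z = 0.0347, so the tip really lies about 20 mm behind the TCP. The gripper body is at z ≈ 0.155, well clear of the tube. Now I lift 3 mm, feel for the cheek and push the first stop.

```bash
cat >> fit.py <<'E'
Z=.0385
def rd(phi):
    s=robot.get_state();a=np.radians(phi);e=np.array([np.cos(a),np.sin(a)]);v=s["ee_pos"][:2]-C
    return np.round([s["time"],v@e*1e3,v@[-e[1],e[0]]*1e3],2),s["force"].round(1)
E
python3 - <<'E'
from fit import *
robot.move_linear(fpos(PHI0,Z,d=.026),velocity=.03)
print(rd(PHI0))
print("contact",robot.move_linear(fpos(PHI0,Z,d=.010),velocity=.012,threshold=1.5),rd(PHI0))
E
```

```text
(array([14.64, 33.  , 25.93]), array([ 0.1,  0.5, -0.7]))
contact True (array([15.5 , 33.  , 16.03]), array([ 0.2, -1. ,  0.2]))
```

Contact came at d = 16 mm, as the geometry predicts. Sweeping the arc now.

```bash
python3 - <<'E'
from fit import *
for t in list(range(9,109,9))+[112,116.5]:
    ph=PHI0-t
    robot.move_linear(fpos(ph,Z,d=.0155),velocity=.03,frame=rot(ph+90))
    print(t,*rd(ph))
robot.pause(.3)
ph=PHI0-116.5
robot.move_linear(fpos(ph,Z,d=.027),velocity=.05)
robot.move_linear(fpos(ph,.13,d=.027),velocity=.15);print(rd(ph))
for n in("scene","side"): cv2.imwrite(f"pics/{n}4.png",robot.grab_frame(n)[:,:,::-1])
a=cv2.imread("pics/scene4.png")[190:320,260:400]; b=cv2.imread("pics/side4.png")[175:305,275:415]
cv2.imwrite("pics/c7.png",cv2.resize(np.hstack([a,b]),None,fx=2.8,fy=2.8,interpolation=cv2.INTER_CUBIC))
E
```

```text
9 [15.87 32.9  16.07] [-2.3 -2.3 -1.3]
18 [16.21 33.03 15.32] [-1.   0.5 -0.3]
27 [16.55 32.98 15.42] [-0.6 -0.6  0.2]
36 [16.89 32.91 15.84] [-3.1 -1.3  1. ]
45 [17.23 33.06 15.25] [ 0.1  0.6 -0.8]
54 [17.58 33.   15.38] [-0.4 -0.2 -0.5]
63 [17.92 32.85 15.88] [-2.2 -0.1  1.3]
72 [18.26 32.57 16.89] [-8.7  3.   1.8]
81 [18.6  33.03 15.5 ] [-0.1  1.  -0.3]
90 [18.94 32.97 15.71] [-2.6  1.5 -0. ]
99 [19.28 32.57 16.72] [-6.6  5.1  0.1]
108 [19.62 33.1  15.44] [-0.6  0.5 -0.3]
112 [19.88 33.28 15.13] [0.6 0.5 0.7]
116.5 [20.12 33.02 15.62] [-1.8  1.3  0.8]
(array([21.57, 32.55, 26.74]), array([-0.2, -0.7,  0.2]))
```

View pics/c7.png

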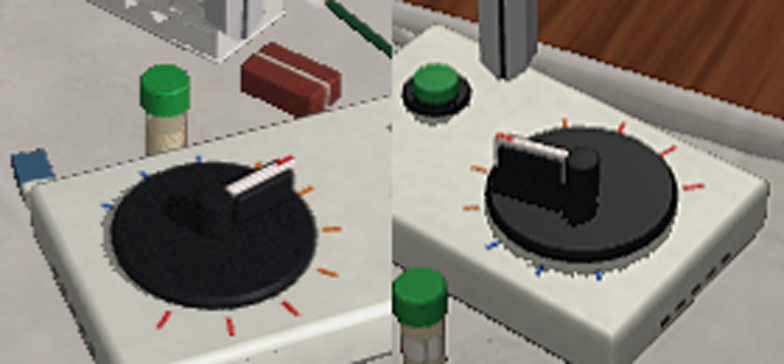

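The tab now points the other way: its tip is at scene (364.6,247.1) and side (313.2,223.9). The tube, weight and eraser look unmoved. I check the angle, then press the key.

```bash
python3 - <<'E'
from fit import *
for n,p in(("scene",(364.6,247.1)),("side",(313.2,223.9))):
    v=ray(n,p,.076)[:2]-C;print(n,PHI0-np.degrees(np.arctan2(v[1],v[0])),np.hypot(*v))
E
```

```text
scene 121.70493799739631 0.05058815106489943
side 115.83316045846509 0.04858198631102352
```

```bash
python3 - <<'E'
from fit import *
robot.move_linear(np.r_[KEY,.13],velocity=.15)
robot.move_linear(np.r_[KEY,.046],velocity=.08,threshold=4)
s=robot.get_state();print(s["time"],s["ee_pos"],s["force"])
for z in(.040,.038,.036,.035,.034,.033,.032,.031):
    h=robot.move_linear(np.r_[KEY,z],velocity=.01,threshold=12)
    s=robot.get_state();print(z,h,s["ee_pos"][2].round(4),s["force"].round(1))
    if s["force"][2]>11: break
robot.pause(.3);s=robot.get_state();print(s["ee_pos"],s["force"])
robot.move_linear(np.r_[KEY,.06],velocity=.05)
robot.move_linear(np.r_[KEY,.2],velocity=.2)
print(robot.get_state()["time"])
for n in("scene","side"): cv2.imwrite(f"pics/{n}5.png",robot.grab_frame(n)[:,:,::-1])
a=cv2.imread("pics/scene5.png")[170:330,255:475]; b=cv2.imread("pics/side5.png")[175:335,225:415]
cv2.imwrite("pics/c8.png",cv2.resize(np.hstack([a,b]),None,fx=1.95,fy=1.95,interpolation=cv2.INTER_CUBIC))
E
```

```text
23.7667 [0.59552721 0.32371228 0.04661064] [ 1.00679768  0.51081737 -1.00140178]
0.04 False 0.04 [-0.4 -0.7 -0.2]
0.038 False 0.0381 [-0.2 -0.4  2.5]
0.036 False 0.0361 [-0.6  0.4  4.5]
0.035 False 0.0351 [ 0.4 -0.1  4.7]
0.034 False 0.034 [0.8 0.2 4.6]
0.033 False 0.0337 [-2.6 -0.9 13.5]
[0.59535206 0.32358554 0.03370102] [-2.84863214 -0.28281779 13.32966485]
27.8083
```

The key bottomed out clearly: the force jumped from 4.6 to 13.5 N at 6 mm of travel. It is now released. A numeric check shows whether anything else moved, then I hand in.

```bash
python3 - <<'E'
from fit import *
g=lambda f,r:cv2.imread(f"pics/{f}.png")[r[0]:r[1],r[2]:r[3]].astype(int)
print("dial side",np.abs(g("side4",(215,275,308,378))-g("side5",(215,275,308,378))).mean())
print("key vs start",np.abs(g("side0",(196,216,278,305))-g("side5",(196,216,278,305))).mean())
print("tube,eraser vs start",np.abs(g("side0",(268,345,270,342))-g("side5",(268,345,270,342))).mean(),"weight",np.abs(g("side0",(263,302,212,244))-g("side5",(263,302,212,244))).mean())
s=robot.get_state();print(s["force"]);robot.sign_off()
E
```

```text
dial side 2.602936507936508
key vs start 0.8679012345679012
tube,eraser vs start 1.3018879268879269 weight 0.7900641025641025
[ 0.57582205 -0.61450704 -0.1023825 ]
the job is handed in; nothing more can be done
```

I pushed the dial clockwise four stops (camera reading about 119° of the expected 120°), pressed the green set key to its stop and released it, with the tube, red weight and eraser left in place, and handed the job in at about 28 s of the 61 s limit.

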